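# Tip the slim marker tube and lay the marker in the order tray

## Task

A marker sits out of reach inside the slim cardboard tube on the tipping stand (not the fat tube beside it). Tip that tube mouth-down so that the marker slides out onto the little steel tongue by its own weight, then grip its exposed end, draw it out of the tube, and lower it into the shallow wooden order tray so that it lies flat on the tray's floor; do not drop it in.

Things in the scene. Friction and masses are not known exactly. Their poses are not given: they have to be found in the camera images.
- tube (a joint): Tilt (rad) of the slim cardboard tube (37 mm outside, 31 mm inside diameter, 170 mm long, shut at the back) in its grey fork stand: 0 level (start), grows as the mouth sinks, stop at 0.5. Pivot: level, across the axis 85 mm behind the mouth, 155 mm above the table. Friction (0.12 N m) holds it as left; 2 N down near the mouth tips it. Fork cheeks span 40 mm. Marker slides by itself above 0.25.
- tube_mouth (a point): Centre of the slim tube's mouth, on its axis; x out along the axis, y level, z up. Below it a steel tongue 12 mm wide, 3 mm thick, top face 15.5 mm under the axis, free on both sides, ends in a lip 7 mm high, inner face 65 mm from the mouth, which stops the marker with 65 mm showing. To free the marker lift it 10 mm along z (the tube has room), then pull along x.
- marker: Round marker pen, 18 mm diameter, 140 mm long, about 40 g, aluminium barrel, black cap as thick as the barrel. Origin at its centre; x along it towards the cap, which faces the mouth; y and z turn as it rolls. Starts hidden in the slim tube, cap 19 to 25 mm inside the mouth.
- order_tray: Shallow open cream wooden tray, fixed, empty, 150 mm (its x) by 200 mm (its y) outside, 30 mm high, walls and floor 5 mm thick. Origin at the centre of its underside, on the table; z up.
Things that resemble listed ones, but are neither listed nor needed, are in the scene too. What is shaped like the order_tray but red or turquoise is not meant.

How it is judged:
By the outcome, as a careful person would: the job done as asked, in the order asked, and still so for the second after the job is handed in, with the robot touching nothing.
It also fails if it takes over 54 s, if anything falls off the work surface, if the arm or the gripper's body presses on something with over 40 N, if the wrist force passes 120 N, or if a joint passes its speed limit or range.

## Robot

A 6-joint arm with a two-finger parallel gripper is mounted at the origin on the work surface. World frame = base frame: x ahead of the robot, y to its left, z up, the work surface at z = 0. Lengths are in m, angles in rad, forces in N, time in s.
With the tool pointing down it reaches from about 0.425 to 0.95 m from the base axis. Payload 3.5 kg.
Tool frame: the origin (TCP) lies at the very end of the fingers, on their centre line; the grasp point (between the pads) lies 19 mm behind it; z points along the fingers, y is the line along which they close (so a half turn about z gives the same grasp; the last joint's range is limited). The gripper opens to 85 mm and grips with 20 to 120 N. Pads are 22 mm wide; open, the fingers measure 114 mm over their backs; the gripper's body (76 mm by 85 mm) begins 54 mm behind the grasp point. The pads swing forward as they close: fully open they stand 13 mm farther back than shut.
Start: joints at [1.148, 0.286, 1.577, -0, 1.279, -0.15], TCP at [0.182, 0.65, 0.231] pointing down, gripper open.
Joint ranges: [-2.77, 2.77], [-0.9, 2.22], [0.21, 2.48], [-1.53, 4.67], [0.24, 2.81], [-2.84, 2.84]. Speed limits (rad/s): [2.79, 2.79, 3.14, 3.14, 3.14, 3.14].

## Interface

Orientations are given as a unit quaternion [x, y, z, w].
In Python, from plant import ctrl gives the robot as it stands.
- The arm moves only by the tool carry_out, never from a script. Its argument "deltas" is one flat list of numbers, 6 for each row, row after row: the shift along the tool's x, y, z in m, then the turn, a rotation vector about the tool's x, y, z in rad. A call has 1 to 5 rows; each row is the pose to reach, as a shift and turn from the pose commanded when the call began, along the tool's axes at that moment; what a row does not reach only later rows make up. A row lasts 1/8 s, in which the tool goes at most 62.5 mm and 10.7 degrees, less where a joint would pass 70% of its speed; a pose out of reach is approached as far as the arm can. A call with a gripper value outside its range is refused whole. "grip" is the opening in per cent of the stroke, from 0 (shut) to 100 (fully open), set as the call begins (left out, the last holds). The fingers move at their own pace and stop on an object; "grip_force" is the grip in N (left out, the last holds). Time passes only in rows, so rows that repeat a pose let the fingers close. It gives the time, the measured TCP pose, the force, the opening and the grip force at its end, in the units of the state.
- ctrl.get_state(): the state, without advancing time (a new reading comes with each control period).
- ctrl.read_camera(name): name is "scene" or "top"; returns (picture, depth): 384x512x3 uint8, red, green, blue; 384x512 float32, m along the optical axis (not along the pixel's ray), 0 where there is no reading.
- ctrl.camera_model(name): a dict with "intrinsics" (3x3 intrinsics, pixels), "extrinsics" (4x4, takes a point from world to camera coordinates). Camera axes: x right, y down, z forward; pixel columns grow to the right and rows downward; lengths in m; the calibration is good to about 2 mm. A picture is of the moment at which its call begins. camera_model takes no time and is no camera call.
- ctrl.sign_off(): hands the job in; it is judged then, once.
Trained networks look in the newest picture that a camera, given by its name, has taken for a name from the list of things; names that differ only in an ending like _2 or _b are one class to them, and where a whole thing is asked for, a point or a joint stands for the part that bears it (a point fixed in the world has none). Each returns a list of dicts, best first, with "score" (0 to 1); they miss things now and then, are a little off and sometimes report something else, mostly with a low value. They report only what shows in the picture. A call takes as long as a camera call. They do not tell look-alikes from the thing itself.
- ctrl.find_in(camera, query): "uv" ([column, row] in pixels, amid what is visible of it).
The state is a dict: "time": time; "qpos": joint angles; "dq": joint speeds; "joint_efforts": joint torques, N m; "eef_pos": TCP position; "tcp_rot": TCP orientation; "contact_force": force on the tool from outside, world axes, zero at the start; "wrist_torque": the same for the moment, N m; "opening": opening from 0.0 (shut) to 1.0 (fully open); "finger_force": force on a finger pad.
Only numpy, scipy, OpenCV 4.12 (cv2) and the standard library are available. Lean on these libraries where they do the work, as an engineer would, in place of code of your own. Each camera call takes 0.05 s, during which the arm holds its last target. There are 200 camera calls.

## Working session

There is one attempt and no reset: what is moved stays moved. The work goes in short steps, Python scripts to look and compute and a tool call to move; the robot and the scene stay as the last step left them, time stands still between calls to the robot, and variables do not carry over. Pictures are saved under pics/ and viewed, at most 10 in all, crops included, and the job is handed in when it is done.

Besides the shell and the picture viewer there is one more tool, called after "Request:" as a command line: name --argument value ..., lists and objects as JSON in quotes. carry_out: Moves the arm, as the interface text tells. Its arguments: {"type":"object","properties":{"deltas":{"type":"array"},"grip":{"type":"number"},"grip_force":{"type":"number"}},"required":["deltas"]}

```bash
mkdir -p pics; ls
cat > h.py <<'E'
import numpy as np, cv2
from scipy.spatial.transform import Rotation as R
from plant import ctrl
def cam(n):
    m=ctrl.camera_model(n); return np.array(m["intrinsics"]),np.array(m["extrinsics"])
def cloud(n,d):
    K,E=cam(n); v,u=np.mgrid[:384,:512]
    p=np.stack([(u-K[0,2])/K[0,0]*d,(v-K[1,2])/K[1,1]*d,d],-1)
    w=(p-E[:3,3])@E[:3,:3]; w[d==0]=np.nan; return w
def px(n,P):
    K,E=cam(n); q=K@(E[:3,:3]@np.array(P)+E[:3,3]); return q[:2]/q[2]
def shot(n,save=None):
    im,d=ctrl.read_camera(n); im=np.array(im)
    if save: cv2.imwrite("pics/"+save,im[...,::-1])
    return im,cloud(n,np.array(d))
def rel(P,Rw=None):
    "shift/turn in tool axes from present pose"
    s=ctrl.get_state(); T=R.from_quat(s["tcp_rot"])
    o=[T.inv().apply(np.array(P)-s["eef_pos"]).round(4)]
    if Rw is not None: o.append((T.inv()*Rw).as_rotvec().round(4))
    return o
E
cat > a.py <<'E'
from h import *
for n in("scene","top"):
    im,w=shot(n,n+"0.png"); np.save(n+"0.npy",w)
    for q in("tube","tube_mouth","order_tray","marker"):
        for r in ctrl.find_in(n,q)[:4]:
            u,v=np.round(r["uv"]).astype(int); print(n,q,u,v,round(r["score"],2),w[v,u].round(3))
s=ctrl.get_state(); print(s["time"],s["eef_pos"],R.from_quat(s["tcp_rot"]).as_matrix().round(3))
a=cv2.imread("pics/scene0.png");b=cv2.imread("pics/top0.png")
E
python3 a.py
```

```text
pics
scene tube 353 203 0.88 [0.538 0.156 0.164]
scene tube_mouth 356 199 0.68 [0.535 0.161 0.172]
scene order_tray 323 155 0.93 [0.297 0.179 0.005]
scene order_tray 116 190 0.78 [ 0.333 -0.317  0.005]
scene order_tray 115 291 0.69 [ 0.581 -0.308  0.007]
top tube 159 169 0.67 [0.513 0.171 0.176]
top tube_mouth 162 169 0.62 [0.515 0.166 0.17 ]
top order_tray 347 171 0.95 [ 0.569 -0.304  0.007]
top order_tray 355 260 0.94 [ 0.327 -0.314  0.006]
0.5 [0.18181361 0.65002864 0.23130605] [[-0.963  0.269 -0.   ]
 [ 0.269  0.963 -0.   ]
 [ 0.    -0.    -1.   ]]
```

View pics/scene0.png

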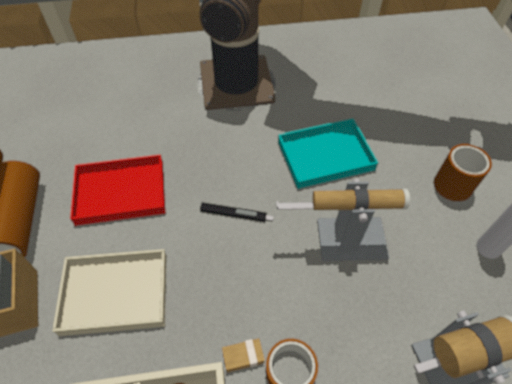

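View pics/top0.png

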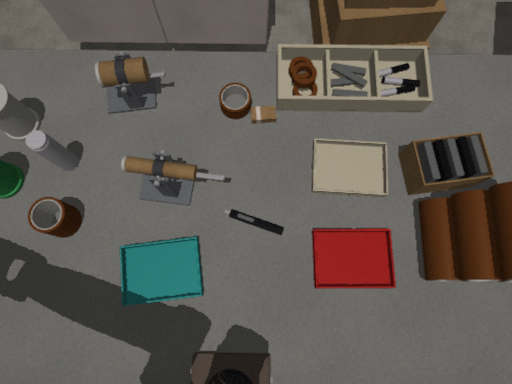

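The scene view shows the slim tube at (360,199) with its tongue to the left, towards −y, at (295,206). The cream tray is at (112,290) and the fat tube is at bottom right. The top view shows the same layout: slim tube (160,168), tongue tip (225,178), cream tray (350,167). Next I'll fit the tube axis and the tray.

```bash
cat > b.py <<'E'
from h import *
from scipy.optimize import least_squares
def fit(n,w,im,zlo=.1,z0=.155):
    h=cv2.cvtColor(im,cv2.COLOR_BGR2HSV)
    P=w.reshape(-1,3); hs=h.reshape(-1,3)
    m=(np.abs(P[:,0]-.52)<.08)&(np.abs(P[:,1]-.16)<.13)&(P[:,2]>zlo)&(P[:,2]<.24)
    c=m&(hs[:,1]>90)&(hs[:,0]>8)&(hs[:,0]<25)
    Q=P[c]
    def f(p): # point at y=.16: x0,z0 ; slopes
        d=np.array([p[2],-1,p[3]]);d/=np.linalg.norm(d)
        return np.linalg.norm(np.cross(Q-[p[0],.16,p[1]],d),axis=1)-.0185
    r=least_squares(f,[.525,z0-.01,0,0],loss="soft_l1",f_scale=.002)
    p=r.x;d=np.array([p[2],-1,p[3]]);d/=np.linalg.norm(d);o=np.array([p[0],.16,p[1]])
    t=(Q-o)@d
    t0,t1=np.percentile(t,[.5,99.5])
    print(n,"pts",len(Q),"rms",np.median(abs(r.fun)).round(4),"dir",d.round(3),"tilt",round(-np.arcsin(d[2]),3),"back",(o+t0*d).round(4),"mouth",(o+t1*d).round(4),"len",round(t1-t0,3))
    return o,d,P[m&~c]
if __name__=="__main__":
  for n in("scene","top"):
    w=np.load(n+"0.npy"); im=cv2.imread(f"pics/{n}0.png")
    o,d,G=fit(n,w,im)
    e=np.array([0,0,1]);s=(G-o)@d
    g=G[(s>.05)&(G[:,2]>.12)]; 
    if len(g): print(" tongue",len(g),g.mean(0).round(4),"end",g[g[:,1].argmin()].round(4))
    P=w.reshape(-1,3)
    k=(np.abs(P[:,0]-.57)<.13)&(np.abs(P[:,1]+.305)<.15)&(P[:,2]>.022)&(P[:,2]<.034)
    hs=cv2.cvtColor(im,cv2.COLOR_BGR2HSV).reshape(-1,3)
    k&=(hs[:,0]<35)&(hs[:,0]>12)&(hs[:,1]<110)
    print(" tray",k.sum(),cv2.minAreaRect((P[k][:,:2]*1000).astype(np.float32)))
    z=(P[:,2]>.05)&(P[:,1]>.1)&(P[:,1]<.7)&(P[:,0]>.25)&(P[:,0]<.75); print(" maxz",np.nanmax(P[z][:,2]).round(3),P[z][np.nanargmax(P[z][:,2])].round(3))
E
python3 b.py
```

```text
scene pts 1386 rms 0.0034 dir [-0.12  -0.993 -0.004] tilt 0.004 back [0.5507 0.2464 0.1843] mouth [0.5315 0.0876 0.1837] len 0.16
 tongue 243 [0.5173 0.0653 0.1408] end [0.5105 0.0303 0.1379]
 tray 1239 ((583.3519287109375, -309.2682800292969), (201.06263732910156, 152.40582275390625), 87.26456451416016)
 maxz 0.177 [0.534 0.175 0.177]
top pts 885 rms 0.0037 dir [-0.121 -0.993 -0.013] tilt 0.013 back [0.5233 0.2518 0.1867] mouth [0.504  0.0928 0.1847] len 0.16
 tongue 144 [0.5082 0.0634 0.1396] end [0.4985 0.0307 0.142 ]
 tray 581 ((575.5135498046875, -329.5711975097656), (248.0693359375, 150.965576171875), 87.5129623413086)
 maxz 0.178 [0.514 0.166 0.178]
```

```bash
cat > c.py <<'E'
from h import *
from scipy.optimize import least_squares
def pts(w,im):
    hs=cv2.cvtColor(im,cv2.COLOR_BGR2HSV).reshape(-1,3); P=w.reshape(-1,3)
    m=(np.abs(P[:,0]-.52)<.06)&(np.abs(P[:,1]-.16)<.13)&(P[:,2]>.06)&(P[:,2]<.24)
    return P[m&(hs[:,1]>90)&(hs[:,0]>8)&(hs[:,0]<25)],P[m]
if __name__=="__main__":
  L=[pts(np.load(n+"0.npy"),cv2.imread(f"pics/{n}0.png")) for n in("scene","top")]
  for name,Qs in(("scene",[L[0][0]]),("top",[L[1][0]]),("both",[L[0][0],L[1][0]])):
    Q=np.vstack(Qs)
    def f(p):
        d=np.array([np.sin(p[1]),-np.cos(p[1]),0])
        return np.linalg.norm(np.cross(Q-[p[0],.16,p[2]],d),axis=1)-.0185
    r=least_squares(f,[.525,-.12,.155],loss="soft_l1",f_scale=.002,bounds=([.4,-1,.15],[.6,1,.16]))
    p=r.x; d=np.array([np.sin(p[1]),-np.cos(p[1]),0]);o=np.array([p[0],.16,p[2]])
    t=np.sort((Q-o)@d); print(name,p.round(4),np.median(abs(r.fun)).round(4),"mouth",(o+t[-4]*d).round(4),"back",(o+t[3]*d).round(4),t[-4]-t[3])
    G=np.vstack([l[1] for l in L]); s=(G-o)@d; lat=(G-o)@[d[1],-d[0],0]
    q=(s>t[-4]+.01)&(G[:,2]>.12); print(" tongue lateral",np.median(lat[q]).round(4),"end from mouth",(np.sort(s[q])[-3]-t[-4]).round(4))
    print(np.histogram(Q[:,2],8))
E
python3 c.py
```

```text
scene [ 0.5259 -0.1158  0.1544] 0.0008 mouth [0.5176 0.0892 0.1544] back [0.5362 0.2488 0.1544] 0.160645436415352
 tongue lateral 0.0019 end from mouth 0.0593
(array([ 10,  13,   6,  67, 161, 251, 595, 283]), array([0.1389186 , 0.14368596, 0.14845333, 0.15322069, 0.15798806,
       0.16275542, 0.16752279, 0.17229015, 0.17705751]))
top [ 0.5202 -0.117   0.1543] 0.0008 mouth [0.5122 0.092  0.1543] back [0.5309 0.2515 0.1543] 0.16053010375465057
 tongue lateral -0.0039 end from mouth 0.0615
(array([ 11,  13,   5,   3,  47, 139, 338, 329]), array([0.13633023, 0.14129341, 0.14625658, 0.15121975, 0.15618292,
       0.1611461 , 0.16610927, 0.17107244, 0.17603561]))
both [ 0.524  -0.1162  0.155 ] 0.0014 mouth [0.5158 0.0894 0.155 ] back [0.5347 0.251  0.155 ] 0.16271309927814598
 tongue lateral 0.0 end from mouth 0.0593
(array([ 18,  23,  13,  42, 223, 401, 978, 573]), array([0.13633023, 0.14142114, 0.14651205, 0.15160296, 0.15669387,
       0.16178478, 0.16687569, 0.1719666 , 0.17705751]))
```

```bash
cat >> h.py <<'E'
PSI=-.1162
def tubeR(t):
    "tool frame: x = back along tube at tilt t, z = -tube z"
    d=np.array([np.sin(PSI)*np.cos(t),-np.cos(PSI)*np.cos(t),-np.sin(t)]); y=np.array([np.cos(PSI),np.sin(PSI),0])
    x=-d; return R.from_matrix(np.stack([x,y,np.cross(x,y)],1))
E
python3 -c "
from h import *
print(rel([.5175,.105,.225],tubeR(0)),tubeR(0).as_matrix())"
```

```text
[array([-0.4701, -0.4344,  0.0063]), array([-0.    ,  0.    ,  1.4142])] [[ 0.11593868  0.99325637  0.        ]
 [ 0.99325637 -0.11593868  0.        ]
 [ 0.          0.         -1.        ]]
```

Request:
carry_out --deltas '[-0.235, -0.217, 0, 0, 0, 0.7, -0.235, -0.217, 0, 0, 0, 0.7, -0.235, -0.217, 0, 0, 0, 0.7, -0.47, -0.434, 0.006, 0, 0, 1.414, -0.47, -0.434, 0.006, 0, 0, 1.414]' --grip 0 --grip_force 40

```text
time: 1.12
eef_pos: [0.3466, 0.3824, 0.2301]
tcp_rot: [0.571, 0.821, 0.001, 0.0]
contact_force: [1.8, -0.3, 0.0]
opening: 0.005
finger_force: 0.0
```

```bash
python3 -c "
from h import *
print(rel([.5175,.105,.225],tubeR(0)));s=ctrl.get_state();print(s['time'],s['eef_pos'],s['qpos'],s['opening'])"
```

```text
[array([-0.3194,  0.0639,  0.0051]), array([ 0.0012, -0.0005,  0.4709])]
1.125 [0.34661766 0.3823623  0.23006946] [ 6.37684162e-01 -6.75510936e-02  1.96445689e+00 -1.47900703e-04
  1.24345038e+00  2.82988106e-01] 0.004980992417168436
```

Request:
carry_out --deltas '[-0.319, 0.064, 0.005, 0, 0, 0.471, -0.319, 0.064, 0.005, 0, 0, 0.471, -0.319, 0.064, 0.005, 0, 0, 0.471, -0.319, 0.064, 0.005, 0, 0, 0.471, -0.319, 0.064, 0.005, 0, 0, 0.471]'

```text
time: 1.75
eef_pos: [0.5123, 0.1172, 0.2254]
tcp_rot: [0.745, 0.667, 0.001, 0.0]
contact_force: [0.8, 0.2, 0.3]
opening: -0.003
finger_force: 0.0
```

Request:
carry_out --deltas '[0, 0, 0, 0, 0, 0]'

```text
time: 1.88
eef_pos: [0.5132, 0.1156, 0.2251]
tcp_rot: [0.747, 0.665, 0.0, 0.0]
contact_force: [-0.1, 0.5, -1.0]
opening: -0.001
finger_force: 0.0
```

```bash
python3 -c "
from h import *
print(rel([.5175,.105,.225],tubeR(0)));s=ctrl.get_state();print(s['time'],s['eef_pos'],s['contact_force'])"
```

```text
[array([-0.01  ,  0.0055,  0.0001]), array([ 0.0009,  0.0004, -0.0005])]
1.875 [0.51318396 0.11557074 0.22508874] [-0.05524649  0.4734871  -1.00528882]
```

Request:
carry_out --deltas '[-0.01, 0.0055, 0.03, 0, 0, 0, -0.01, 0.0055, 0.048, 0, 0, 0, -0.01, 0.0055, 0.056, 0, 0, 0, -0.01, 0.0055, 0.064, 0, 0, 0, -0.01, 0.0055, 0.07, 0, 0, 0]'

```text
time: 2.5
eef_pos: [0.5158, 0.1087, 0.1552]
tcp_rot: [0.745, 0.667, -0.0, 0.0]
contact_force: [-1.0, -2.6, 3.2]
opening: -0.005
finger_force: 1.6
```

Request:
carry_out --deltas '[0, 0, 0.004, 0, 0, 0, 0, 0, 0.008, 0, 0, 0, 0, 0, 0.008, 0, 0, 0]'

```text
time: 2.88
eef_pos: [0.5159, 0.1089, 0.1465]
tcp_rot: [0.745, 0.667, 0.001, -0.0]
contact_force: [0.2, -0.1, -0.5]
opening: -0.0
finger_force: 0.0
```

```bash
cat > d.py <<'E'
import sys
from h import *
im,w=shot("scene","scene1.png"); np.save("scene1.npy",w)
s=ctrl.get_state();print(s['time'],s['eef_pos'],s['contact_force'])
cv2.imwrite("pics/s1c.png",cv2.resize(cv2.imread("pics/scene1.png")[120:300,220:440],None,fx=3,fy=3,interpolation=cv2.INTER_CUBIC))
E
python3 d.py
```

```text
2.925 [0.51585263 0.10880771 0.14660579] [ 0.39460441 -0.02696966 -0.18447879]
```

View pics/s1c.png

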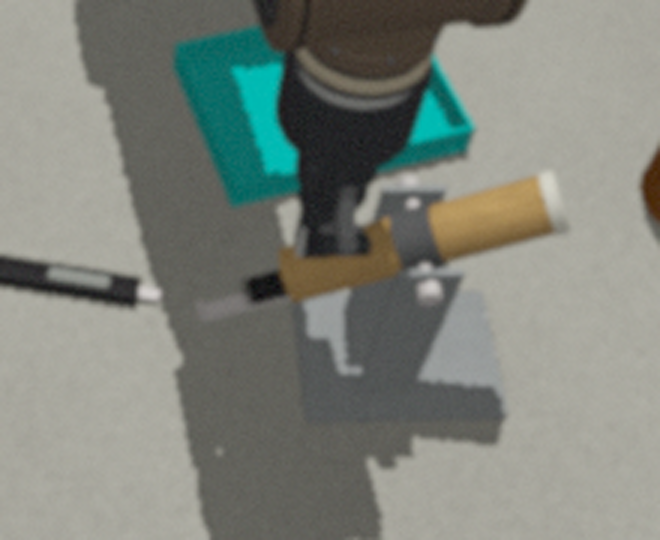

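The tube is tilted, and the black cap at crop (265,288) is sliding out onto the tongue. I'll back off, then measure the tilt and how much of the marker shows.

Request:
carry_out --deltas '[0, 0, -0.05, 0, 0, 0, 0, 0, -0.1, 0, 0, 0, -0.03, 0, -0.11, 0, 0, 0, -0.06, 0, -0.11, 0, 0, 0, -0.06, 0, -0.11, 0, 0, 0]' --grip 55

```text
time: 3.55
eef_pos: [0.5093, 0.0478, 0.2571]
tcp_rot: [0.746, 0.666, 0.0, 0.0]
contact_force: [0.2, -0.4, -0.1]
opening: 0.55
finger_force: 0.0
```

```bash
cat > e.py <<'E'
from h import *
from c import pts
from scipy.optimize import least_squares
im,w=shot("scene","scene2.png"); np.save("scene2.npy",w)
im2,w2=shot("top","top2.png"); np.save("top2.npy",w2)
for W,n in((w,"scene"),(w2,"top")):
    Q,G=pts(W,cv2.imread(f"pics/{n}2.png"))
    # axis through pivot (x at y=.175, z=.155), yaw PSI fixed; fit x offset, tilt, height
    def ax(p): 
        d=np.array([np.sin(PSI)*np.cos(p[1]),-np.cos(PSI)*np.cos(p[1]),-np.sin(p[1])]); return np.array([p[0],.175,p[2]]),d
    def f(p):
        o,d=ax(p); return np.linalg.norm(np.cross(Q-o,d),axis=1)-.0185
    r=least_squares(f,[.5255,.43,.155],loss="soft_l1",f_scale=.002,bounds=([.4,0,.148],[.6,.6,.162])); o,d=ax(r.x)
    z=np.cross(d,[np.cos(PSI),np.sin(PSI),0]); z*=np.sign(z[2]); l=np.array([np.cos(PSI),np.sin(PSI),0])
    t=np.sort((Q-o)@d); print(n,len(Q),r.x.round(4),np.median(abs(r.fun)).round(4),"colour s",t[3].round(4),t[-4].round(4))
    g=G-o; S=np.stack([g@d,g@l,g@z],1)
    b=S[(S[:,0]>t[-4]+.006)&(S[:,0]<.2)&(abs(S[:,1])<.03)&(abs(S[:,2])<.035)]
    for a in np.arange(.08,.16,.006):
        k=b[(b[:,0]>=a)&(b[:,0]<a+.006)]
        if len(k): print("  s %.3f n %d lat %.4f h %.4f..%.4f"%(a,len(k),np.median(k[:,1]),*np.percentile(k[:,2],[10,95])))
print(ctrl.get_state()["time"])
cv2.imwrite("pics/s2c.png",cv2.resize(cv2.imread("pics/scene2.png")[120:300,220:440],None,fx=3,fy=3,interpolation=cv2.INTER_CUBIC))
E
python3 e.py
```

```text
scene 1358 [0.5275 0.4779 0.1551] 0.0007 colour s -0.0742 0.0848
  s 0.086 n 6 lat 0.0055 h -0.0063..0.0039
  s 0.092 n 30 lat 0.0060 h -0.0149..0.0033
  s 0.098 n 35 lat 0.0049 h -0.0118..0.0030
  s 0.104 n 30 lat 0.0054 h -0.0091..0.0036
  s 0.110 n 30 lat 0.0051 h -0.0092..0.0030
  s 0.116 n 29 lat 0.0058 h -0.0130..0.0035
  s 0.122 n 32 lat 0.0053 h -0.0148..0.0038
  s 0.128 n 29 lat 0.0059 h -0.0082..0.0026
  s 0.134 n 32 lat 0.0059 h -0.0090..0.0029
  s 0.140 n 27 lat 0.0058 h -0.0146..0.0024
  s 0.146 n 25 lat 0.0063 h -0.0149..0.0023
  s 0.152 n 4 lat 0.0061 h -0.0160..-0.0058
  return _methods._mean(a, axis=axis, dtype=dtype,
  ret = ret.dtype.type(ret / rcount)
Traceback (most recent call last):
  File "e.py", line 15, in <module>
    t=np.sort((Q-o)@d); print(n,len(Q),r.x.round(4),np.median(abs(r.fun)).round(4),"colour s",t[3].round(4),t[-4].round(4))
                                                                                              ~^^^
IndexError: index 3 is out of bounds for axis 0 with size 0
```

```bash
cat > f.py <<'E'
from h import *
T=.478; Rt=tubeR(T); M=Rt.as_matrix(); d=-M[:,0]; z=-M[:,2]; o=np.array([.525,.175,.155])
def at(s,h): return o+s*d+h*z
if __name__=="__main__":
    print(rel(at(.12,.07),Rt),rel(at(.12,-.0145),Rt)); s=ctrl.get_state(); print(s["time"],at(.12,.07),at(.12,-.0145),s["qpos"])
E
python3 f.py
python3 - <<'E'
import cv2
cv2.imwrite("pics/s2c.png",cv2.resize(cv2.imread("pics/scene2.png")[120:300,220:440],None,fx=3,fy=3,interpolation=cv2.INTER_CUBIC))
E
```

```text
[array([-0.012 ,  0.0011,  0.0946]), array([-0.0013,  0.4772,  0.0048])] [array([0.0269, 0.0013, 0.1697]), array([-0.0013,  0.4772,  0.0048])]
3.65 [0.50891347 0.03718538 0.16195366] [0.51342005 0.07579361 0.0869247 ] [-1.02812867e-01 -9.94832130e-02  1.94515874e+00  8.58045487e-04
  1.29601266e+00  8.21983470e-03]
```

View pics/s2c.png

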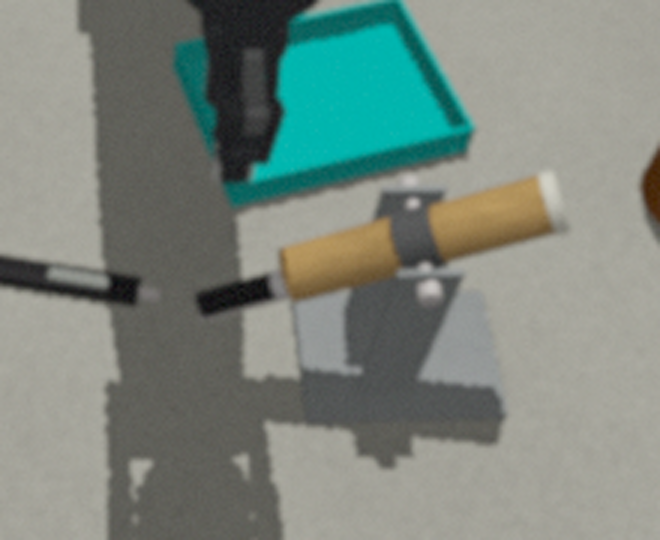

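The marker now lies on the tongue against the lip, from crop (200,300) to (285,285). Next is the pre-grasp pose, tilted to match the tube.

Request:
carry_out --deltas '[-0.012, 0.001, 0.05, 0, 0.24, 0, -0.012, 0.001, 0.07, 0, 0.477, 0.005, -0.012, 0.001, 0.095, -0.001, 0.477, 0.005, -0.012, 0.001, 0.095, -0.001, 0.477, 0.005, -0.012, 0.001, 0.095, -0.001, 0.477, 0.005]'

```text
time: 4.28
eef_pos: [0.5095, 0.0374, 0.1628]
tcp_rot: [0.725, 0.647, 0.176, -0.156]
contact_force: [0.5, -0.1, 0.8]
opening: 0.552
finger_force: 0.0
```

```bash
cat >> f.py <<'E'
    im,w=shot("scene","scene3.png"); shot("top","top3.png")
    for n in("scene","top"):
        u,v=px(n,at(.12,0)).astype(int); print(n,u,v)
        cv2.imwrite(f"pics/{n}3c.png",cv2.resize(cv2.imread(f"pics/{n}3.png")[v-50:v+50,u-65:u+65],None,fx=5,fy=5,interpolation=cv2.INTER_CUBIC))
E
python3 f.py; python3 -c "
import cv2,numpy as np
a=cv2.imread('pics/scene3c.png');b=cv2.imread('pics/top3c.png');cv2.imwrite('pics/m3.png',cv2.resize(np.hstack([a,b]),(800,308)))"
```

```text
[array([-0.0006, -0.0005,  0.0007]), array([0.0001, 0.0022, 0.0018])] [array([-0.0004, -0.0005,  0.0852]), array([0.0001, 0.0022, 0.0018])]
4.275 [0.50891347 0.03718538 0.16195366] [0.51342005 0.07579361 0.0869247 ] [-0.35445137  0.00680155  2.07682435  0.49348589  1.22174556 -0.45040568]
scene 299 215
top 207 179
```

View pics/m3.png

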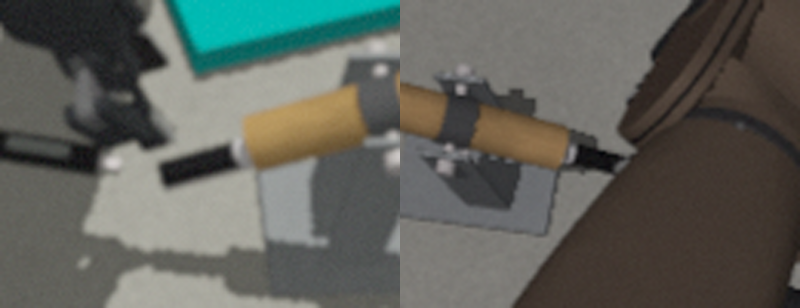

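The left view shows the fingers waiting above the exposed end, which runs from (165,170) to (240,150). In the top view the arm hides the tip, but the exposed marker is at (600,157). I'll go down along the tool axis now.

Request:
carry_out --deltas '[0, -0.0005, 0.03, 0, 0.002, 0.002, 0, -0.0005, 0.055, 0, 0.002, 0.002, 0, -0.0005, 0.07, 0, 0.002, 0.002, 0, -0.0005, 0.085, 0, 0.002, 0.002, 0, -0.0005, 0.085, 0, 0.002, 0.002]'

```text
time: 5.0
eef_pos: [0.5124, 0.0763, 0.0858]
tcp_rot: [0.726, 0.646, 0.176, -0.159]
contact_force: [-0.5, 0.6, 1.1]
opening: 0.546
finger_force: 0.0
```

```bash
python3 f.py; cd pics; python3 -c "
import cv2
cv2.imwrite('s4.png',cv2.imread('scene3c.png'))"
```

```text
[array([ 0.0003,  0.0009, -0.0856]), array([-0.0021, -0.0011, -0.0011])] [array([ 0.0002,  0.0011, -0.0011]), array([-0.0021, -0.0011, -0.0011])]
5.0 [0.50891347 0.03718538 0.16195366] [0.51342005 0.07579361 0.0869247 ] [-0.27856089  0.12609406  2.11716032  0.54967447  1.05540018 -0.47571872]
scene 299 215
top 207 179
```

View pics/s4.png

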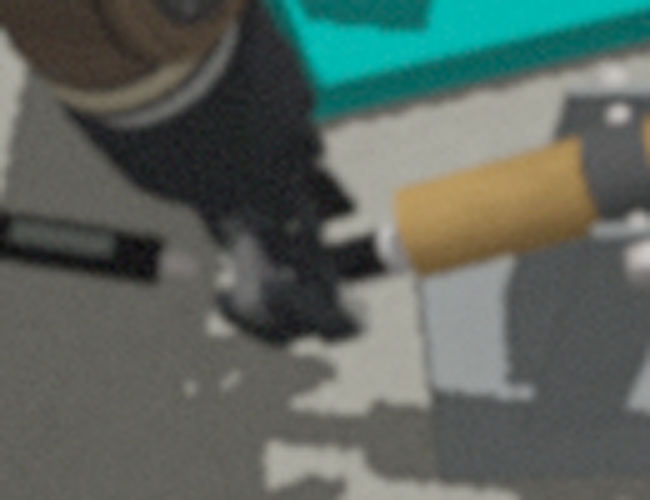

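The fingers straddle the exposed end around (290,270), with no contact force. Closing.

Request:
carry_out --deltas '[0, 0.001, -0.001, 0, 0, 0, 0, 0.001, -0.001, 0, 0, 0, 0, 0.001, -0.001, 0, 0, 0, 0, 0.001, -0.001, 0, 0, 0]' --grip 0 --grip_force 40

```text
time: 5.6
eef_pos: [0.5142, 0.0748, 0.0876]
tcp_rot: [0.726, 0.645, 0.177, -0.158]
contact_force: [0.1, -1.2, 0.5]
opening: 0.192
finger_force: 39.0
```

Request:
carry_out --deltas '[0, 0, -0.005, 0, 0, 0, 0, 0, -0.01, 0, 0, 0, 0, 0, -0.01, 0, 0, 0, -0.015, 0, -0.01, 0, 0, 0, -0.03, 0, -0.01, 0, 0, 0]'

```text
time: 6.22
eef_pos: [0.5097, 0.0432, 0.0815]
tcp_rot: [0.726, 0.645, 0.177, -0.158]
contact_force: [0.2, -0.3, -1.2]
opening: 0.193
finger_force: 39.1
```

Request:
carry_out --deltas '[-0.02, 0, 0, 0, 0, 0, -0.04, 0, 0, 0, 0, 0, -0.06, 0, 0, 0, 0, 0, -0.065, 0, 0, 0, 0, 0, -0.065, 0, 0, 0, 0, 0]'

```text
time: 6.85
eef_pos: [0.5032, -0.0136, 0.0521]
tcp_rot: [0.726, 0.645, 0.177, -0.158]
contact_force: [-0.3, 0.2, -0.7]
opening: 0.189
finger_force: 39.1
```

```bash
cat > g.py <<'E'
from h import *
s=ctrl.get_state(); print(s["time"],s["eef_pos"],s["opening"],s["finger_force"],s["contact_force"])
im,w=shot("scene","scene5.png")
u,v=px("scene",s["eef_pos"]).astype(int)
cv2.imwrite("pics/s5.png",cv2.resize(im[max(v-60,0):v+60,max(u-80,0):u+80,::-1],None,fx=4,fy=4,interpolation=cv2.INTER_CUBIC))
# level over tray: d horizontal yaw PSI; go up
M=tubeR(0)
print(rel(s["eef_pos"]+[0,0,.12],M), rel([.577,-.27,.12],M))
E
python3 g.py
```

```text
6.85 [ 0.50321182 -0.01357018  0.05211389] 0.1888697057998363 39.11252439022064 [-0.33587831  0.19109719 -0.68950863]
[array([ 0.0549, -0.0002, -0.1064]), array([-0.0008, -0.4793, -0.0016])] [array([-0.1873,  0.1032, -0.1737]), array([-0.0008, -0.4793, -0.0016])]
```

View pics/s5.png

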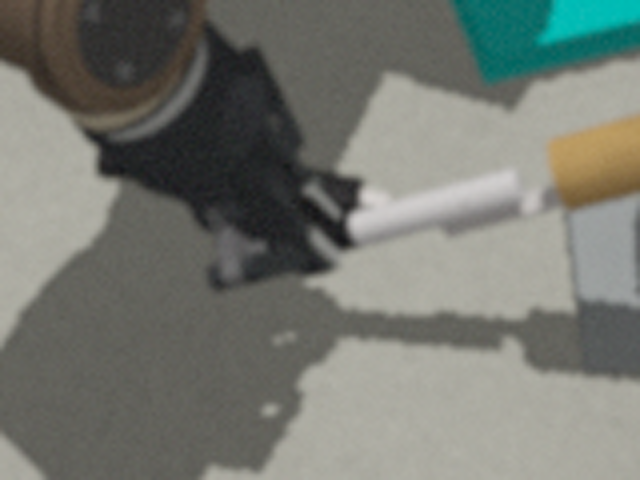

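The white barrel is clear of the tube, from crop (350,230) to (520,190), and is held by its cap end. I'll lift, level it and carry it over the cream tray.

```bash
sed -i 's/^def tubeR(t):/def tubeR(t,PSI=PSI):/' h.py; python3 -c "
from h import *
print(rel([.576,-.348,.11],tubeR(0,-.048)))"
```

```text
[array([-0.2608,  0.1114, -0.2006]), array([ 0.0155, -0.4792, -0.0685])]
```

Request:
carry_out --deltas '[-0.03, 0, -0.04, 0, 0, 0, -0.06, 0, -0.08, 0, 0, 0, -0.06, 0, -0.1, 0, -0.15, 0, -0.06, 0, -0.1, 0, -0.3, 0, -0.06, 0, -0.1, 0, -0.479, 0]'

```text
time: 7.52
eef_pos: [0.4925, -0.1124, 0.115]
tcp_rot: [0.748, 0.664, -0.001, 0.003]
contact_force: [0.4, 0.6, -0.6]
opening: 0.192
finger_force: 39.2
```

```bash
python3 -c "
from h import *
print(rel([.576,-.348,.11],tubeR(0,-.048)),ctrl.get_state()['eef_pos'])"
```

```text
[array([-0.2241,  0.1107,  0.0065]), array([ 0.0021,  0.0058, -0.0702])] [ 0.49250272 -0.11239491  0.11500136]
```

Request:
carry_out --deltas '[-0.05, 0.025, 0, 0, 0, -0.03, -0.1, 0.05, 0, 0.002, 0.006, -0.07, -0.15, 0.075, 0.005, 0.002, 0.006, -0.07, -0.19, 0.095, 0.0065, 0.002, 0.006, -0.07, -0.224, 0.1107, 0.0065, 0.002, 0.006, -0.07]'

```text
time: 8.15
eef_pos: [0.5762, -0.3482, 0.1069]
tcp_rot: [0.724, 0.69, 0.001, -0.003]
contact_force: [-0.5, 0.5, 0.4]
opening: 0.185
finger_force: 39.2
```

Request:
carry_out --deltas '[0, 0, 0, 0, 0, 0]'

```text
time: 8.28
eef_pos: [0.5762, -0.3492, 0.1072]
tcp_rot: [0.724, 0.69, 0.001, -0.002]
contact_force: [0.9, -0.2, -0.5]
opening: 0.194
finger_force: 39.2
```

```bash
cat > k.py <<'E'
from h import *
s=ctrl.get_state(); e=np.array(s["eef_pos"]); print(s["time"],e,s["opening"],s["contact_force"])
print(rel([.576,-.348,.05],tubeR(0,-.048)))
for n in("scene","top"):
    im,w=shot(n,n+"6.png"); P=w.reshape(-1,3)
    g=P-e; M=tubeR(0,-.048).as_matrix(); S=g@M  # tool x=back along marker
    k=(S[:,0]>.02)&(S[:,0]<.13)&(abs(S[:,1])<.03)&(abs(S[:,2])<.04)
    for a in np.arange(.02,.13,.012):
        b=S[k&(S[:,0]>=a)&(S[:,0]<a+.012)]
        if len(b): print(n,"x %.3f n %d lat %.4f top(above tcp) %.4f"%(a,len(b),np.median(b[:,1]),-np.percentile(b[:,2],5)))
cv2.imwrite("pics/m6.png",cv2.resize(np.hstack([cv2.imread("pics/scene6.png")[180:372,0:256],cv2.imread("pics/top6.png")[80:272,256:512]]),(800,300)))
E
python3 k.py
```

```text
8.275 [ 0.57621284 -0.34919608  0.1071996 ] 0.19429499342035703 [ 0.93903565 -0.23463239 -0.51964886]
[array([ 0.0009, -0.0002,  0.0572]), array([-0.0016, -0.0054, -0.001 ])]
scene x 0.020 n 75 lat 0.0072 top(above tcp) 0.0167
scene x 0.032 n 70 lat 0.0079 top(above tcp) 0.0168
scene x 0.044 n 67 lat 0.0070 top(above tcp) 0.0163
scene x 0.056 n 72 lat 0.0071 top(above tcp) 0.0163
scene x 0.068 n 71 lat 0.0075 top(above tcp) 0.0168
scene x 0.080 n 67 lat 0.0068 top(above tcp) 0.0166
scene x 0.092 n 74 lat 0.0069 top(above tcp) 0.0174
scene x 0.104 n 44 lat 0.0059 top(above tcp) 0.0167
top x 0.092 n 6 lat 0.0021 top(above tcp) 0.0166
top x 0.104 n 28 lat -0.0041 top(above tcp) 0.0156
```

View pics/m6.png

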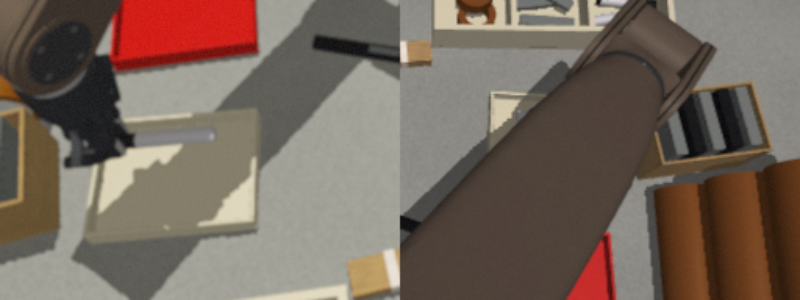

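The marker is level and lies along the tray, 7.7 mm above the TCP. In the left view it runs from (130,140) to (213,133), over the cream tray. I'll lower it gently.

Request:
carry_out --deltas '[0, 0, 0.03, 0, -0.005, 0, 0, 0, 0.055, 0, -0.005, 0, 0.001, 0, 0.07, 0, -0.005, 0, 0.001, 0, 0.08, 0, -0.005, 0, 0.001, 0, 0.085, 0, -0.005, 0]'

```text
time: 9.0
eef_pos: [0.5755, -0.3454, 0.0218]
tcp_rot: [0.723, 0.69, -0.001, -0.001]
contact_force: [0.1, -1.1, -1.0]
opening: 0.187
finger_force: 39.2
```

Request:
carry_out --deltas '[0, 0, 0.005, 0, 0, 0, 0, 0, 0.009, 0, 0, 0, 0, 0, 0.012, 0, 0, 0, 0, 0, 0.0135, 0, 0, 0, 0, 0, 0.0135, 0, 0, 0]'

```text
time: 9.62
eef_pos: [0.5752, -0.3458, 0.0083]
tcp_rot: [0.724, 0.69, -0.001, -0.001]
contact_force: [0.1, -0.9, -0.5]
opening: 0.189
finger_force: 39.2
```

Request:
carry_out --deltas '[0, 0, 0.0007, 0, 0, 0, 0, 0, 0.0014, 0, 0, 0, 0, 0, 0.0014, 0, 0, 0]'

```text
time: 10.0
eef_pos: [0.5753, -0.3458, 0.007]
tcp_rot: [0.724, 0.69, -0.001, -0.001]
contact_force: [0.1, -0.5, 0.2]
opening: 0.188
finger_force: 39.2
```

Request:
carry_out --deltas '[0, 0, 0.0005, 0, 0, 0, 0, 0, 0.001, 0, 0, 0, 0, 0, 0.001, 0, 0, 0]'

```text
time: 10.38
eef_pos: [0.5753, -0.3458, 0.0069]
tcp_rot: [0.724, 0.69, -0.001, -0.002]
contact_force: [-1.5, 0.7, 5.3]
opening: 0.191
finger_force: 39.7
```

The marker is on the floor (5 N contact). I'll back off the load and open.

Request:
carry_out --deltas '[0, 0, -0.0008, 0, 0, 0, 0, 0, -0.0008, 0, 0, 0]' --grip_force 20

```text
time: 10.62
eef_pos: [0.5754, -0.3458, 0.0069]
tcp_rot: [0.724, 0.69, -0.001, -0.001]
contact_force: [0.0, 0.4, 3.1]
opening: 0.19
finger_force: 39.5
```

Request:
carry_out --deltas '[0, 0, 0, 0, 0, 0, 0, 0, 0, 0, 0, 0, 0, 0, 0, 0, 0, 0]' --grip 45

```text
time: 11.0
eef_pos: [0.5751, -0.3457, 0.0064]
tcp_rot: [0.724, 0.69, -0.001, -0.002]
contact_force: [0.0, 0.5, -0.3]
opening: 0.452
finger_force: 0.0
```

Request:
carry_out --deltas '[0, 0, -0.02, 0, 0, 0, 0, 0, -0.06, 0, 0, 0, 0, 0, -0.12, 0, 0, 0, 0, 0, -0.17, 0, 0, 0, 0, 0, -0.17, 0, 0, 0]'

```text
time: 11.62
eef_pos: [0.5787, -0.3484, 0.1858]
tcp_rot: [0.724, 0.69, 0.0, 0.006]
contact_force: [-0.5, -0.1, 0.4]
opening: 0.451
finger_force: 0.0
```

Run:
```python
from h import *
print(ctrl.get_state()["time"])
im,w=shot("scene","scene7.png")
P=w.reshape(-1,3); M=tubeR(0,-.048).as_matrix(); S=(P-[.5753,-.3458,.005])@M
for a in np.arange(-.03,.12,.015):
    b=S[(S[:,0]>=a)&(S[:,0]<a+.015)&(abs(S[:,1])<.03)]
    if len(b): print("%.3f height %.4f"%(a,-np.percentile(b[:,2],4)))
cv2.imwrite("pics/s7.png",cv2.resize(im[230:350,40:190,::-1],None,fx=4,fy=4,interpolation=cv2.INTER_CUBIC))
```

```text
11.625
-0.030 height 0.0178
-0.015 height 0.2304
0.000 height 0.2868
0.015 height 0.3605
0.030 height 0.3544
0.045 height 0.4836
0.060 height 0.4917
0.075 height 0.4969
0.090 height 0.4953
0.105 height 0.0155
```

View pics/s7.png

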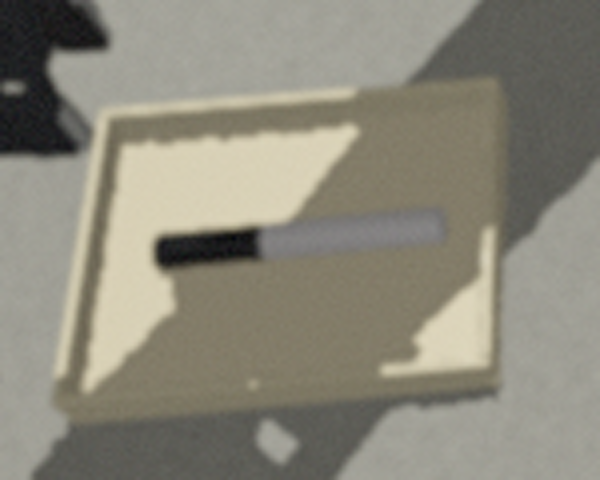

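The marker lies flat near the middle of the cream tray, from crop (155,250) to (445,225), and the gripper is clear of it. Handing in.

Request:
carry_out --deltas '[0, 0, 0, 0, 0, 0, 0, 0, 0, 0, 0, 0]'

```text
time: 11.92
eef_pos: [0.5748, -0.3452, 0.1745]
tcp_rot: [0.724, 0.69, -0.001, -0.003]
contact_force: [-0.1, 0.1, -0.7]
opening: 0.45
finger_force: 0.0
```

```bash
python3 -c "
from plant import ctrl
print(ctrl.sign_off())"
```

```text
the job is handed in; nothing more can be done
None
```

Done: I tipped the slim tube, drew the marker out by its cap end and lowered it onto the cream tray's floor, where the last picture shows it lying flat; handed in after about 12 s, result not reported back.

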